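# Open the narrow touch-latch box, easing the lid up

## Robot

A 6-joint arm with a two-finger parallel gripper is mounted at the origin on a cart in front of the work surface, level with it; the furniture and walls round the work are solid. World frame = base frame: x ahead of the robot, y to its left, z up, the work surface at z = 0. Lengths are in m, angles in rad, forces in N, time in s.
With the tool pointing down it reaches from about 0.3 to 0.875 m from the base axis. Payload 6.4 kg.
Tool frame: the origin (TCP) lies between the finger pads; the fingertips stand 11 mm ahead of it and the grasp point (between the pads) lies 8 mm behind it (ctrl.tcp_to_tips is the y of the fingertips in the tool frame, in m); y points along the fingers, x is the direction in which the jaws open and shut, and the axes are right-handed (so a half turn about y gives the same grasp; the last joint's range is limited). The gripper opens to 85 mm and grips with 20 to 120 N. Pads are 22 mm wide; open, the fingers measure 114 mm over their backs; the gripper's body (76 mm by 85 mm) begins 54 mm behind the grasp point. The pads swing forward as they close: fully open they stand 13 mm farther back than shut.
Start: joints at [1.052, 0.181, 1.607, -0, 1.354, -0.206], TCP at [0.177, 0.547, 0.242] pointing down, gripper open.
Joint ranges: [-2.99, 2.99], [-0.89, 2.07], [0.3, 2.58], [-1.14, 4.28], [0, 2.63], [-3.12, 3.12]. Speed limits (rad/s): [2.57, 2.57, 3.01, 3.14, 3.14, 3.14].

## Interface

Orientations are given as a unit quaternion [w, x, y, z].
In Python, from bench import ctrl gives the robot as it stands.
- The arm moves only by the tool apply_moves, never from a script. Its argument "plan" is text: rows parted by semicolons, each of 7 numbers parted by spaces: the shift along the tool's x, y, z each as a share of 0.05 m, from -1 to 1, then the turn, a rotation vector about the tool's x, y, z each as a share of 0.12 rad, from -1 to 1, then the opening, from 0 (shut) to 1 (fully open). In form: dx dy dz wx wy wz claw; .... A call has exactly 5 rows; each row shifts and turns the commanded pose from where the row before left it, along the tool's axes as they then stand; what a row does not reach is not made up. A row lasts 1/10 s, in which the tool goes at most 50 mm and 8.59 degrees, less where a joint would pass 70% of its speed; a pose out of reach is approached as far as the arm can. A call with a number of a shift or a turn outside -1 to 1 is refused whole. A call with a gripper value outside its range is refused whole. The fingers move at their own pace and stop on an object; the grip force is fixed at half the most. Time passes only in rows, so rows that do not move let the fingers close, or fill a call up. It gives the time, the measured TCP pose, the force and the opening at its end, in the units of the state.
- ctrl.get_obs(): the state, without advancing time (a new reading comes with each control period).
- ctrl.camera(name): name is "scene" or "top"; returns the picture (420x560x3 uint8, red, green, blue); there is no depth.
- ctrl.get_calibration(name): a dict with "intrinsics" (3x3 intrinsics, pixels), "R" (3x3) and "t" (3): a world point X has camera coordinates R X + t. Camera axes: x right, y down, z forward; pixel columns grow to the right and rows downward; lengths in m; the calibration is good to about 2 mm. A picture is of the moment at which its call begins. get_calibration takes no time and is no camera call.
- ctrl.hand_in(): hands the job in, once; it reports no verdict.
Trained networks look in the newest picture that a camera, given by its name, has taken for a name from the list of things; names that differ only in an ending like _2 or _b are one class to them, and where a whole thing is asked for, a point or a joint stands for the part that bears it (a point fixed in the world has none). Each returns a list of dicts, best first, with "score" (0 to 1); they miss things now and then, are a little off and sometimes report something else, mostly with a low value. They report only what shows in the picture. A call takes as long as a camera call. They do not tell look-alikes from the thing itself.
- ctrl.recognise(camera, target): "point" ([x, y, z] in m, in world coordinates, good to about 4 mm: the middle of the surface that is visible of it).
The state is a dict: "time_s": time; "q": joint angles; "dq": joint speeds; "joint_efforts": joint torques, N m; "eef_pos": TCP position; "eef_rot": TCP orientation; "wrist_force": force on the tool from outside, world axes, zero at the start; "torque": the same for the moment, N m; "opening": opening from 0.0 (shut) to 1.0 (fully open).
Only numpy, scipy, OpenCV 4.12 (cv2) and the standard library are available. Lean on these libraries where they do the work, as an engineer would, in place of code of your own. Each camera call takes 0.05 s, during which the arm holds its last target.

## Task

Open the narrower of the two lidded boxes so that we can get at the teaspoon: press its lid down until the latch clicks, then keep your hand on it as it springs up, so that it rises gently to fully open instead of flying open. Leave the wider box shut and do not knock over the spice jar.

Things in the scene. Friction and masses are not known exactly. Their poses are not given: they have to be found in the camera images.
- narrow_box: The box to open, fixed to the worktop: white, 180 mm deep, 76 wide, 65 high, with a wooden lid (57 wide, 8 thick) lying between its walls. The other box is 160 wide, else alike; either may be on the left. Origin at the centre of its underside; x points from the lid's free edge (robot's side) to the hinge at the back, z up. Hinge line at x = +72 mm, 65 mm high.
- narrow_spot (a point): Pressing spot: the centre of the flat steel disc, 22 mm wide, on the top face of the narrow box's lid, half-way across it, 95 mm from the hinge and 55 mm from the free front edge. It moves with the lid. A shut gripper resting here and withdrawn straight up lets the lid follow it all the way (straight above the spot the open lid is 80 mm higher).
- narrow_lid (a joint): Angle of its lid: 0 shut, latched; negative pressed; 0.7 fully open (stop). The latch lets go at about -0.045 (spot 4 to 5 mm down, 5 to 8 N); pressing on to the stop at -0.09 (8.5 mm; 14 N is harmless) is fine. A spring then drives the lid to 0.7 and keeps it there, pushing a finger at the spot up with 2 to 3 N. Left to itself it flies up at well over the 5 rad/s that counts as flying open.
- wide_lid (a joint): Angle of the wide box's lid, which has the same kind of latch: 0 shut; it must stay shut.
- spice_jar: Round spice jar, 41 mm wide and 105 mm tall, with a black cap, standing between the two boxes; origin at the centre of its underside, z up.
Mind the look-alikes: they are no part of the job. What is shaped like the spice_jar but yellow is not meant.

How it is judged:
By the outcome, as a careful person would: the job done as asked, in the order asked, and still so for the second after the job is handed in, with the robot touching nothing.
It also fails if it takes over 29 s, if anything falls off the work surface, if the arm or the gripper's body presses on something with over 40 N, if the wrist force passes 120 N, or if a joint passes its speed limit or range.

## Working session

There is one attempt and no reset: what is moved stays moved. The work goes in short steps, Python scripts to look and compute and a tool call to move; the robot and the scene stay as the last step left them, time stands still between calls to the robot, and variables do not carry over. Pictures are saved under pics/ and viewed, and the job is handed in when it is done.

Besides the shell and the picture viewer there is one more tool, called as name(argument=value, ...) on one line, values as JSON. apply_moves: Moves the arm, as the interface text tells. Shift numbers are shares of 0.05 m and turn numbers shares of 0.12 rad, none past 1 either way. Its arguments: {"type":"object","properties":{"plan":{"type":"string"}},"required":["plan"]}

```bash
mkdir -p pics; python3 - <<'E'
from bench import ctrl
import cv2
for n in ("scene","top"):
    im=ctrl.camera(n); cv2.imwrite(f"pics/{n}0.png",im[:,:,::-1])
    for t in ("narrow_box","narrow_spot","spice_jar","wide_lid"):
        print(n,t,[(x["score"],[round(float(v),4) for v in x["point"]]) for x in ctrl.recognise(n,t)])
o=ctrl.get_obs(); print({k:o[k] for k in("time_s","eef_pos","eef_rot","wrist_force","opening")}); print(ctrl.tcp_to_tips)
E
```

```text
scene narrow_box [(0.91, [0.4385, 0.2694, 0.0626])]
scene narrow_spot [(0.78, [0.4457, 0.2797, 0.0638])]
scene spice_jar [(0.9, [0.4461, 0.0948, 0.083]), (0.75, [0.4835, 0.0188, 0.0895])]
scene wide_lid [(0.55, [0.4563, -0.1447, 0.0672])]
top narrow_box [(0.93, [0.452, 0.2763, 0.0671])]
top narrow_spot [(0.83, [0.4441, 0.2821, 0.0666])]
top spice_jar [(0.82, [0.4838, 0.0275, 0.1106]), (0.64, [0.4475, 0.1059, 0.1016]), (0.54, [0.4601, -0.1416, 0.065])]
top wide_lid [(0.69, [0.4581, -0.1412, 0.0668])]
{'time_s': 0.5, 'eef_pos': array([0.17691246, 0.54711528, 0.2422493 ]), 'eef_rot': array([-0.57176777,  0.5717794 ,  0.4159972 , -0.41604839]), 'wrist_force': array([ 0.31210884, -0.31525921,  0.28193943]), 'opening': 1.001328463498981}
0.011
```

View pics/scene0.png

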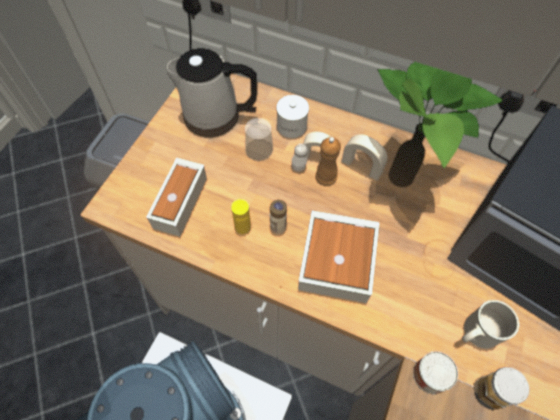

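View pics/top0.png

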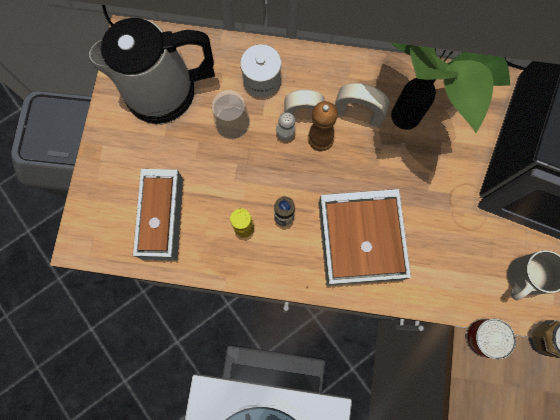

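The narrow box is at the left (disc at about (154,223) in the top view and (172,198) in the scene view). The spice jar is the dark-capped one at (284,210), with the yellow look-alike at (241,221). Next I'll refine the disc position and the box yaw.

```bash
cat > h.py <<'E'
import numpy as np,cv2
from bench import ctrl
from scipy.spatial.transform import Rotation as Ro
def P(n):
    c=ctrl.get_calibration(n); return np.array(c["intrinsics"]),np.array(c["R"]),np.array(c["t"])
def ray(n,u,v,z):
    K,R,t=P(n); d=R.T@np.linalg.solve(K,[u,v,1.]); o=-R.T@t; return o+d*(z-o[2])/d[2]
def pix(n,X):
    K,R,t=P(n); p=K@(R@np.asarray(X)+t); return p[:2]/p[2]
def st():
    o=ctrl.get_obs(); q=o["eef_rot"]; R=Ro.from_quat([q[1],q[2],q[3],q[0]]); return o,R.as_matrix()
E
python3 - <<'E'
from h import *
px={}
for n,(u,v) in {"scene":(172,198),"top":(154,223)}.items():
    im=cv2.imread(f"pics/{n}0.png"); hsv=cv2.cvtColor(im,cv2.COLOR_BGR2HSV)
    w=np.zeros(im.shape[:2],bool); w[v-9:v+10,u-9:u+10]=1
    m=(hsv[...,1]<90)&(hsv[...,2]>120)&w
    nl,lab,s,c=cv2.connectedComponentsWithStats(m.astype('uint8')); print(n,s[1:].tolist(),c[1:].tolist())
    i=np.argmin(np.hypot(*(c[1:]-[u,v]).T))+1; px[n]=c[i]; print(ray(n,*c[i],.065).round(4))
    # lid mask
    x=cv2.inRange(hsv,(0,110,40),(14,255,200)); 
    nl,lab,s,cc=cv2.connectedComponentsWithStats(x)
    j=np.bincount(lab[v-25:v+25,u-15:u+15].ravel())[1:].argmax()+1
    pts=np.argwhere(lab==j)[:,::-1]
    W=np.array([ray(n,*p,.065)[:2] for p in pts],np.float32); r=cv2.minAreaRect(W); print("lid",len(pts),r, cv2.boxPoints(r).round(3).tolist())
Ps=[P(n)[0]@np.c_[P(n)[1],P(n)[2]] for n in px]
X=cv2.triangulatePoints(Ps[0],Ps[1],*[px[n].reshape(2,1) for n in px]); print((X[:3]/X[3]).T)
im=cv2.imread("pics/top0.png")[150:280,110:210]; cv2.imwrite("pics/crop.png",cv2.resize(im,None,fx=4.5,fy=4.5))
o,R=st(); print(R.round(4))
E
```

```text
scene [[163, 189, 2, 2, 3], [167, 193, 10, 9, 72], [180, 204, 2, 4, 6]] [[163.33333333333334, 189.33333333333334], [171.56944444444446, 197.09722222222223], [180.66666666666666, 205.83333333333334]]
[0.4308 0.2775 0.065 ]
lid 493 ((0.44777360558509827, 0.27725350856781006), (0.14642757177352905, 0.05267275124788284), 5.850876808166504) [[0.3720000088214874, 0.29600000381469727], [0.3779999911785126, 0.24400000274181366], [0.5230000019073486, 0.2590000033378601], [0.5180000066757202, 0.3109999895095825]]
top [[149, 217, 11, 11, 100]] [[153.97, 222.29]]
[0.4313 0.2788 0.065 ]
lid 1954 ((0.44958239793777466, 0.2799226641654968), (0.1474655717611313, 0.05761685222387314), 6.877274513244629) [[0.37299999594688416, 0.30000001192092896], [0.3799999952316284, 0.24199999868869781], [0.5260000228881836, 0.25999999046325684], [0.5189999938011169, 0.31700000166893005]]
[[0.43209201 0.27953059 0.06142345]]
[[ 3.077e-01 -0.000e+00 -9.515e-01]
 [ 9.515e-01 -1.000e-04  3.077e-01]
 [-1.000e-04 -1.000e+00  0.000e+00]]
```

View pics/crop.png

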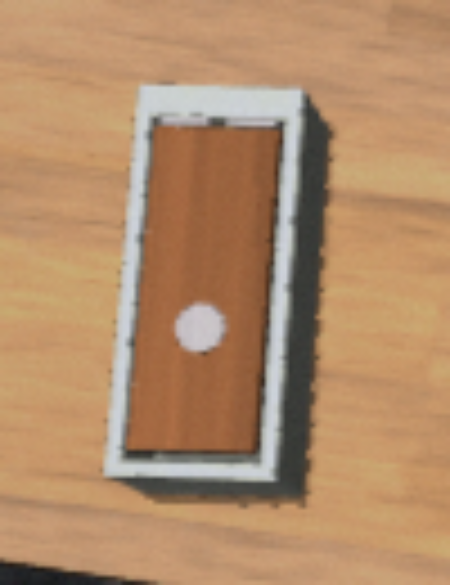

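apply_moves(plan="-0.36 0 -0.65 0 0 0 0; -0.36 0 -0.65 0 0 0 0; -0.36 0 -0.65 0 0 0 0; -0.36 0 -0.65 0 0 0 0; -0.36 0 -0.65 0 0 0 0")

```text
time_s: 1.0
eef_pos: [0.3047, 0.4104, 0.2425]
eef_rot: [0.572, -0.572, -0.416, 0.416]
wrist_force: [0.2, 0.1, 0.7]
opening: 0.144
```

apply_moves(plan="-0.36 0 -0.65 0 0 0 0; -0.36 0 -0.65 0 0 0 0; -0.36 0 -0.65 0 0 0 0; -0.36 0 -0.65 0 0 0 0; -0.36 0 -0.65 0 0 0 0")

```text
time_s: 1.5
eef_pos: [0.4317, 0.2746, 0.2425]
eef_rot: [-0.572, 0.572, 0.416, -0.416]
wrist_force: [0.4, 0.0, -0.2]
opening: 0.002
```

apply_moves(plan="0 0 0 0 -0.9 0 0; 0 0 0 0 -0.9 0 0; 0 0 0 0 -0.9 0 0; 0 0 0 0 -0.9 0 0; 0 0 0 0 0 0 0")

```text
time_s: 2.0
eef_pos: [0.4308, 0.2758, 0.2424]
eef_rot: [-0.469, 0.469, 0.529, -0.529]
wrist_force: [0.6, 0.1, -0.9]
opening: -0.001
```

```bash
python3 - <<'E'
from h import *
o,R=st(); print(o["time_s"],o["eef_pos"],R.round(4),o["opening"],o["wrist_force"]); print(R.T@(np.array([.4315,.2785,.065+.011+.03])-o["eef_pos"])/.05)
E
```

```text
2.0 [0.43078798 0.2757872  0.24235258] [[-1.197e-01  1.000e-04 -9.928e-01]
 [ 9.928e-01  0.000e+00 -1.197e-01]
 [ 0.000e+00 -1.000e+00 -1.000e-04]] -0.0010085360323138317 [ 0.57332389  0.1460756  -0.908745  ]
[ 0.0521091   2.72705426 -0.02041814]
```

apply_moves(plan="0.05 0.5 -0.02 0 0 0 0; 0 0.8 0 0 0 0 0; 0 0.8 0 0 0 0 0; 0 0.4 0 0 0 0 0; 0 0.2 0 0 0 0 0")

```text
time_s: 2.5
eef_pos: [0.4299, 0.2779, 0.1049]
eef_rot: [0.471, -0.469, -0.527, 0.53]
wrist_force: [-0.9, -0.0, -0.2]
opening: 0.003
```

```bash
python3 - <<'E'
from h import *
for n in("scene","top"):
    im=ctrl.camera(n)[:,:,::-1].copy()
    cv2.imwrite(f"pics/{n}1.png",np.ascontiguousarray(cv2.resize(im[120:300,60:300],None,fx=3,fy=3)))
o,R=st(); print(o["time_s"],o["eef_pos"],o["wrist_force"]); print(R.T@(np.array([.4315,.2785,.076])-o["eef_pos"])/.05)
E
```

```text
2.6 [0.43075828 0.27819377 0.10625202] [ 0.16075103 -0.2677183   0.77066521]
[ 0.00466844  0.60500088 -0.01683994]
```

View pics/scene1.png

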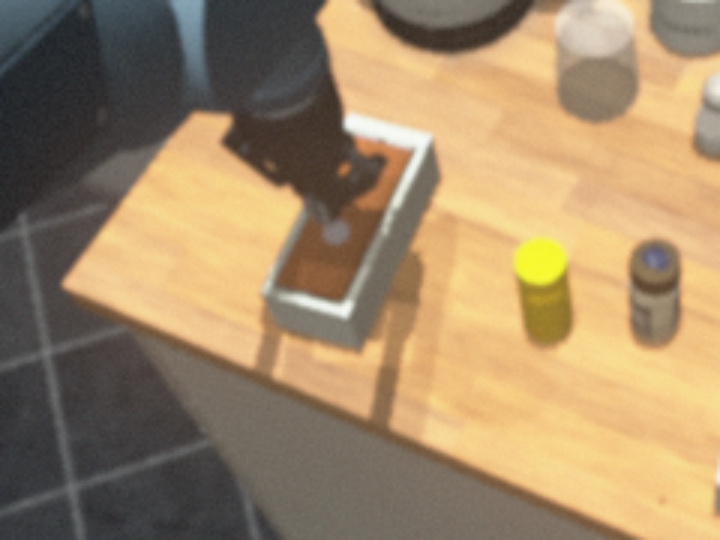

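View pics/top1.png

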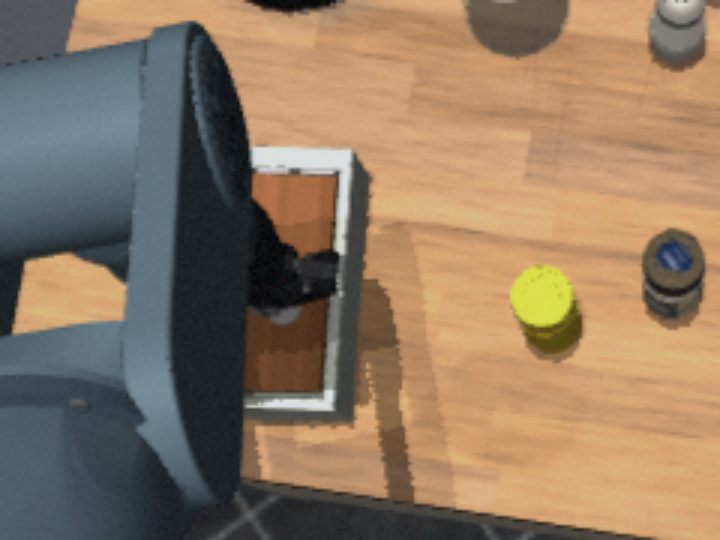

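The shut fingertips hang just above the disc (scene crop (335,230)), clear of the box walls. I'll lower slowly now, watching the force.

apply_moves(plan="0 0.2 -0.015 0 0 0 0; 0 0.2 0 0 0 0 0; 0 0.1 0 0 0 0 0; 0 0.04 0 0 0 0 0; 0 0 0 0 0 0 0")

```text
time_s: 3.1
eef_pos: [0.4321, 0.2785, 0.0801]
eef_rot: [0.469, -0.469, -0.529, 0.529]
wrist_force: [0.3, -0.1, 0.3]
opening: -0.0
```

apply_moves(plan="0 0.02 0 0 0 0 0; 0 0.02 0 0 0 0 0; 0 0.02 0 0 0 0 0; 0 0.02 0 0 0 0 0; 0 0 0 0 0 0 0")

```text
time_s: 3.6
eef_pos: [0.4324, 0.2786, 0.0765]
eef_rot: [-0.469, 0.469, 0.529, -0.529]
wrist_force: [-0.5, -0.5, 3.2]
opening: -0.002
```

apply_moves(plan="0 0.03 0 0 0 0 0; 0 0.03 0 0 0 0 0; 0 0.03 0 0 0 0 0; 0 0.02 0 0 0 0 0; 0 0 0 0 0 0 0")

```text
time_s: 4.1
eef_pos: [0.4326, 0.2786, 0.0711]
eef_rot: [-0.469, 0.469, 0.529, -0.529]
wrist_force: [-1.5, -0.7, 5.1]
opening: -0.0
```

apply_moves(plan="0 0.02 0 0 0 0 0; 0 0.02 0 0 0 0 0; 0 0.02 0 0 0 0 0; 0 0 0 0 0 0 0; 0 0 0 0 0 0 0")

```text
time_s: 4.6
eef_pos: [0.4327, 0.2787, 0.0688]
eef_rot: [-0.469, 0.47, 0.529, -0.529]
wrist_force: [-2.8, -1.3, 9.9]
opening: -0.001
```

apply_moves(plan="0 -0.04 0 0 0 0 0; 0 -0.06 0 0 0 0 0; 0 -0.06 0 0 0 0 0; 0 -0.06 0 0 0 0 0; 0 -0.06 0 0 0 0 0")

```text
time_s: 5.1
eef_pos: [0.4325, 0.2786, 0.0821]
eef_rot: [-0.469, 0.469, 0.529, -0.529]
wrist_force: [1.6, 0.3, 1.8]
opening: 0.003
```

Still about 2 N of contact above the shut height, so the latch has released and the lid is following.

apply_moves(plan="0 -0.07 0 0 0 0 0; 0 -0.07 0 0 0 0 0; 0 -0.07 0 0 0 0 0; 0 -0.07 0 0 0 0 0; 0 -0.07 0 0 0 0 0")

```text
time_s: 5.6
eef_pos: [0.4322, 0.2785, 0.0995]
eef_rot: [0.469, -0.469, -0.529, 0.529]
wrist_force: [1.6, -0.2, 1.2]
opening: -0.001
```

apply_moves(plan="0 -0.07 0 0 0 0 0; 0 -0.07 0 0 0 0 0; 0 -0.07 0 0 0 0 0; 0 -0.07 0 0 0 0 0; 0 -0.07 0 0 0 0 0")

```text
time_s: 6.1
eef_pos: [0.4321, 0.2785, 0.117]
eef_rot: [0.469, -0.469, -0.529, 0.529]
wrist_force: [1.2, 0.1, 1.2]
opening: -0.001
```

apply_moves(plan="0 -0.07 0 0 0 0 0; 0 -0.07 0 0 0 0 0; 0 -0.07 0 0 0 0 0; 0 -0.07 0 0 0 0 0; 0 -0.07 0 0 0 0 0")

```text
time_s: 6.6
eef_pos: [0.4321, 0.2785, 0.1345]
eef_rot: [0.469, -0.469, -0.529, 0.529]
wrist_force: [0.1, 0.7, 0.1]
opening: 0.0
```

apply_moves(plan="0 -0.07 0 0 0 0 0; 0 -0.07 0 0 0 0 0; 0 -0.07 0 0 0 0 0; 0 -0.07 0 0 0 0 0; 0 -0.07 0 0 0 0 0")

```text
time_s: 7.1
eef_pos: [0.4321, 0.2785, 0.152]
eef_rot: [0.469, -0.469, -0.529, 0.529]
wrist_force: [1.3, 0.4, 0.2]
opening: -0.004
```

apply_moves(plan="0 -0.07 0 0 0 0 0; 0 -0.07 0 0 0 0 0; 0 -0.07 0 0 0 0 0; 0 -0.07 0 0 0 0 0; 0 -0.07 0 0 0 0 0")

```text
time_s: 7.6
eef_pos: [0.4318, 0.2785, 0.1693]
eef_rot: [0.47, -0.469, -0.529, 0.529]
wrist_force: [-0.4, -0.2, -0.6]
opening: -0.005
```

apply_moves(plan="0 -0.1 0 0 0 0 0; 0 -0.3 0 0 0 0 0; 0 -0.5 0 0 0 0 0; 0 -0.5 0 0 0 0 0; 0 -0.3 0 0 0 0 0")

```text
time_s: 8.1
eef_pos: [0.4328, 0.2788, 0.2566]
eef_rot: [-0.469, 0.47, 0.53, -0.528]
wrist_force: [-0.4, 0.5, 0.3]
opening: 0.003
```

```bash
python3 - <<'E'
from h import *
for n in("scene","top"):
    im=ctrl.camera(n)[:,:,::-1].copy()
    cv2.imwrite(f"pics/{n}2.png",im)
    cv2.imwrite(f"pics/{n}2c.png",np.ascontiguousarray(cv2.resize(im[120:300,60:300],None,fx=3,fy=3)))
o,R=st(); print(o["time_s"],o["eef_pos"],o["wrist_force"])
# predicted front edge corners at 0.7 open
a=.12; ex=np.array([np.cos(a),np.sin(a),0]); ey=np.array([-np.sin(a),np.cos(a),0]); ez=np.array([0,0,1])
s=np.array([.4315,.2785,.065]); h=s+.095*ex
for n in("scene","top"):
  for th in (0,.35,.7): print(n,th,[(((pix(n,h-.15*(np.cos(th)*ex-np.sin(th)*ez)+k*.0285*ey))-[60,120])*3).round() for k in(-1,1)])
E
```

```text
8.2 [0.43350319 0.27904811 0.25704043] [-0.19733009  0.35777247 -0.37895506]
scene 0 [array([339., 297.]), array([272., 278.])]
scene 0.35 [array([331., 255.]), array([261., 236.])]
scene 0.7 [array([333., 195.]), array([262., 175.])]
top 0 [array([319., 390.]), array([232., 388.])]
top 0.35 [array([302., 364.]), array([211., 361.])]
top 0.7 [array([287., 308.]), array([192., 306.])]
```

View pics/scene2c.png

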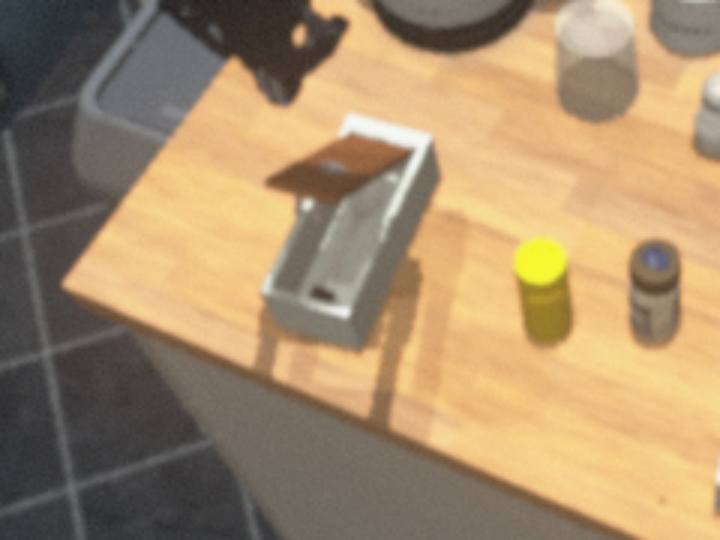

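View pics/top2c.png

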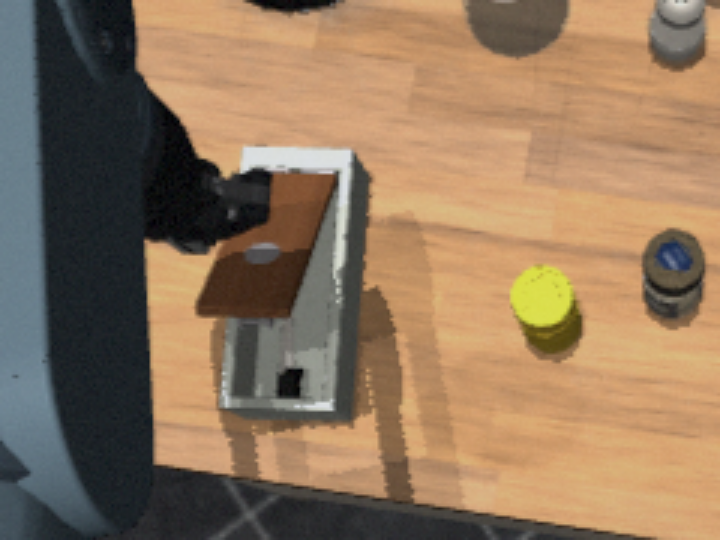

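View pics/top2.png

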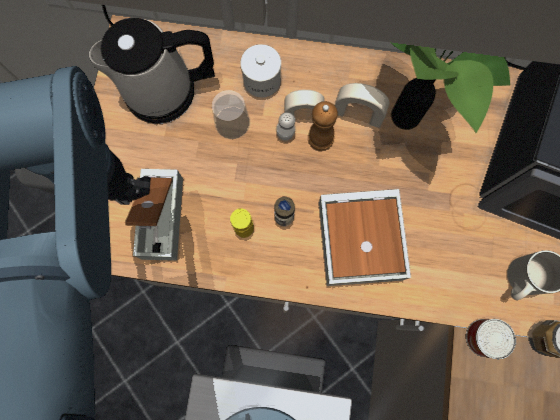

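The lid's front edge shows at about (197,312)–(290,316) in the top crop, which matches the prediction for 0.7 rad: (192,306)–(287,308). The wide box is shut, both jars are standing, and the gripper is about 10 cm above the lid and touching nothing.

apply_moves(plan="0 0 0 0 0 0 0; 0 0 0 0 0 0 0; 0 0 0 0 0 0 0; 0 0 0 0 0 0 0; 0 0 0 0 0 0 0")

```text
time_s: 8.7
eef_pos: [0.432, 0.2784, 0.2538]
eef_rot: [0.47, -0.469, -0.529, 0.529]
wrist_force: [0.0, 0.8, -0.3]
opening: -0.002
```

```bash
python3 -c "
from bench import ctrl
print(ctrl.hand_in())"
```

```text
the job is handed in; nothing more can be done
None
```

The narrow box is open and the job is handed in, at about 8.7 s of the 29 s allowed.

- **Pressing:** I pushed the steel disc down about 8 mm with the shut gripper, reading about 10 N.
- **Rising:** I drew the gripper straight up at about 35 mm/s with the lid following, which is roughly 0.4 rad/s. A contact force of 1 to 2 N showed on the lower half of the rise. On the upper half the readings fell to between 0.1 and 0.2 N, within sensor noise, so contact there is not confirmed by force.
- **Final pictures:** The lid stands at about the fully open angle: its front edge is within about 3 pixels of where 0.7 rad would put it. The wide box is shut, and the spice jar and its yellow look-alike are standing. The gripper is well clear of the lid.

I had no direct reading of the lid's angle or speed. Those figures come from the pictures and the gripper's motion.

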